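# Square a framed glass panel into the soldering jig

## Task

On the plywood jig board, push the small framed glass panel with the fingertips until one long side lies flush along the long wooden rail and one end is up against the short end stop, then push the wooden keeper block squarely up against the panel's free long side so the panel stays in the corner. Only push: do not lift or tip the panel or the block, and leave the foil roll, the bottle and the fid where they are. Finish with the hand clear.

Things in the scene. Friction and masses are not known exactly. Their poses are not given: they have to be found in the camera images.
- jig_board: Fixed plywood board lying flat, 265 x 400 mm, 12 mm thick. Origin at table height near its middle; +x towards the long rail (far side), +y towards the end stop (left side). Top spans x -130..135, y -210..190 mm. Brown battens 25 mm wide, 14 mm above its top: long rail along y (-200..175), inner face at x = 100; end stop along x (-20..100), inner face at y = 150.
- jig_corner (a point): Inside corner where the inner faces of the long rail and end stop meet, on the board's top (12 mm above the table). Axes as the board's: x into the rail, y into the end stop, z up. The seated panel's origin is at (-40, -60, 0) mm in this frame.
- panel: Loose framed glass panel, flat on the board: 80 mm (own x) x 120 mm (own y) x 14 mm thick, dark wood frame, amber glass squares, lead lines, 0.2 to 0.45 kg. Origin: centre of underside. Origin starts 80 to 115 mm from the rail, 220 to 270 mm from the end stop, nothing between, yaw within 0.35 rad of the board's, own +x towards the rail.
- block: Loose keeper block, light wood, 24 mm (own x) x 50 mm (own y) x 22 mm high, about 80 g, on the board on the robot's side of the panel's final place. Origin: centre of underside. Starts within 0.3 rad of the board's yaw, own +x to the rail; it only needs pushing towards the rail. In place: a 50 mm face wholly on the panel's 120 mm side, origins 52 mm apart along x.
- foil_roll: Bystander, loose: a copper foil ring lying flat on the table to the left of the board, outer diameter 72 mm, 12 mm high. Origin: centre of its underside. Leave it.
- paint_bottle: Bystander, loose: a small white bottle standing on the table to the left of the board, diameter 38 mm, 85 mm high. Origin: centre of its underside. Leave it.
- fid: Bystander, loose: a flat black plastic burnishing stick lying on the table to the right of the board, 150 mm (own x) by 22 mm by 8 mm. Origin: centre of its underside. Leave it.
Mind the look-alikes: they are no part of the job. What is shaped like the panel but pink, red or turquoise is not meant.

How it is judged:
By the outcome, as a careful person would: the job done as asked, in the order asked, and still so for the second after the job is handed in, with the robot touching nothing.
It also fails if it takes over 58 s, if anything falls off the work surface, if the arm or the gripper's body presses on something with over 40 N, if the wrist force passes 120 N, or if a joint passes its speed limit or range.

## Robot

A 6-joint arm with a two-finger parallel gripper is mounted at the origin on the work surface. World frame = base frame: x ahead of the robot, y to its left, z up, the work surface at z = 0. Lengths are in m, angles in degrees, forces in N, time in s.
With the tool pointing down it reaches from about 0.425 to 0.95 m from the base axis. Payload 3.5 kg.
Tool frame: the origin (TCP) lies midway between the tips of the shut fingers; the grasp point (between the pads) lies 19 mm behind it (arm.grasp_offset is the distance from the TCP to the grasp point, in m); z points along the fingers, y is the line along which they close (so a half turn about z gives the same grasp; the last joint's range is limited). The gripper opens to 85 mm and grips with 20 to 120 N. Pads are 22 mm wide; open, the fingers measure 114 mm over their backs; the gripper's body (76 mm by 85 mm) begins 54 mm behind the grasp point. The pads swing forward as they close: fully open they stand 13 mm farther back than shut.
Start: joints at [-82.621, 16.404, 90.338, -0, 73.258, -8.594], TCP at [0.186, -0.649, 0.231] pointing down, gripper open.
Joint ranges: [-158.93, 158.93], [-51.34, 127.21], [12.03, 142.37], [-87.48, 267.48], [13.55, 161.25], [-162.69, 162.69]. Speed limits (degrees/s): [159.86, 159.86, 180, 180, 180, 180].

## Interface

Orientations are given as a 3x3 rotation matrix whose columns are the frame's x, y, z axes.
In Python, from station import arm gives the robot as it stands.
- The arm moves only by the tool move_arm, never from a script. Its argument "deltas" is a list of rows, each a list of 6 numbers: the shift along the tool's x, y, z each as a share of 30 cm, from -1 to 1, then the turn, a rotation vector about the tool's x, y, z each as a share of 2 pi rad, from -1 to 1. In form: [[tx, ty, tz, ax, ay, az], ...]. A call has 1 to 10 rows; each row is the pose to reach, as a shift and turn from the pose commanded when the call began, along the tool's axes at that moment, turning the shorter way round; what a row does not reach only later rows make up. A row lasts 1/12 s, in which the tool goes at most 41.7 mm and 7.16 degrees, less where a joint would pass 70% of its speed; a pose out of reach is approached as far as the arm can. A call with a number of a shift or a turn outside -1 to 1 is refused whole. A call with a gripper value outside its range is refused whole. "grip" is the closure, from -1 (fully open) to 1 (shut), set as the call begins (left out, the last holds). The fingers move at their own pace and stop on an object; "squeeze" is the grip in N (left out, the last holds). Time passes only in rows, so rows that repeat a pose let the fingers close. It gives the time, the measured TCP pose, the force, the opening and the grip force at its end, in the units of the state.
- arm.observe(): the state, without advancing time (a new reading comes with each control period).
- arm.get_image(name): name is "side" or "top" or "wrist"; returns a dict with "pixels" (480x640x3 uint8, red, green, blue), "mtx" (3x3 intrinsics, pixels), "k1" (the pictures are not rectified: a ray, as slopes to the right and down, at radius r is drawn at 1 + k1 r^2 times it, then the intrinsics apply), "view" (4x4, takes a point from world to camera coordinates); the wrist camera has in their place "tool_from_camera" (4x4, takes a point from camera to tool coordinates, whose origin is the TCP and whose axes are the flange's). Camera axes: x right, y down, z forward; pixel columns grow to the right and rows downward; lengths in m; the calibration is good to about 2 mm. A picture is of the moment at which its call begins: read the wrist's pose just before it. There is no depth.
- arm.finish_job(): hands the job in; it is judged then, once.
Trained networks look in a picture, given as the dict that the camera call returned (one of the last four; its "shot" number tells which), for a name from the list of things; names that differ only in an ending like _2 or _b are one class to them, and where a whole thing is asked for, a point or a joint stands for the part that bears it (a point fixed in the world has none). Each returns a list of dicts, best first, with "conf" (0 to 1); they miss things now and then, are a little off and sometimes report something else, mostly with a low value. They report only what shows in the picture. A call takes as long as a camera call. They do not tell look-alikes from the thing itself.
- arm.silhouettes(picture, thing): "region" (480x640 bool, what is visible of it) and "point" ([row, column] in pixels, amid what is visible of it).
The state is a dict: "time": time; "joint_pos": joint angles; "joint_vel": joint speeds; "joint_efforts": joint torques, N m; "tool_pos": TCP position; "eef_rot": TCP orientation; "contact_force": force on the tool from outside, world axes, zero at the start; "ft_torque": the same for the moment, N m; "gripper_width": opening from 0.0 (shut) to 1.0 (fully open); "gripper_force": force on a finger pad.
Only numpy, scipy, OpenCV 4.12 (cv2) and the standard library are available. Lean on these libraries where they do the work, as an engineer would, in place of code of your own. Each camera call takes 0.05 s, during which the arm holds its last target. There are 200 camera calls.

## Working session

There is one attempt and no reset: what is moved stays moved. The work goes in short steps, Python scripts to look and compute and a tool call to move; the robot and the scene stay as the last step left them, time stands still between calls to the robot, and variables do not carry over. Pictures are saved under pics/ and viewed, at most 11 in all, crops included, and the job is handed in when it is done.

Besides the shell and the picture viewer there is one more tool, called after "Request:" by a JSON object that holds its "op" and its "data", one argument or row to a line. move_arm: Moves the arm, as the interface text tells. Shift numbers are shares of 30 cm and turn numbers shares of 2 pi rad, none past 1 either way. Its arguments: {"type":"object","properties":{"deltas":{"type":"array","items":{"type":"array","items":{"type":"number","minimum":-1,"maximum":1}}},"grip":{"type":"number"},"squeeze":{"type":"number"}},"required":["deltas"]}

```bash
mkdir -p pics; ls
python3 - <<'E'
from station import arm
import cv2,numpy as np,pickle
s=arm.observe(); print(s['time'],s['tool_pos'],np.round(s['eef_rot'],3).tolist(),s['gripper_width'])
for n in ['top','side']:
    p=arm.get_image(n); cv2.imwrite(f'pics/{n}0.png',p['pixels'][:,:,::-1])
    print(n,p['mtx'].tolist(),p['k1'],np.round(p['view'],4).tolist())
    pickle.dump(p,open(f'{n}0.pkl','wb'))
    for t in ['jig_board','panel','block']:
        for r in arm.silhouettes(p,t):
            m=r['region'].astype(np.uint8); 
            print(t,round(r['conf'],2),np.round(r['point']),m.sum(),cv2.minAreaRect(cv2.findNonZero(m)))
E
```

```text
pics
0.0 [ 0.18568841 -0.64827457  0.22995176] [[0.961, 0.275, -0.0], [0.275, -0.961, 0.002], [0.0, -0.002, -1.0]] 1.0002665972942877
top [[603.3838749003118, 0.0, 311.4128836636472], [0.0, 603.3838749003118, 244.9717369674209], [0.0, 0.0, 1.0]] -0.17877159927830963 [[-0.0234, -0.9996, 0.0124, -0.0829], [-0.9945, 0.022, -0.1027, 0.5269], [0.1024, -0.0147, -0.9946, 1.2022], [0.0, 0.0, 0.0, 1.0]]
jig_board 0.83 [226. 308.] 21732 ((315.2768249511719, 224.75137329101562), (127.47676086425781, 195.14271545410156), 86.59355926513672)
panel 0.96 [218. 362.] 2232 ((359.52642822265625, 218.8075714111328), (38.88488006591797, 59.463768005371094), 79.3803482055664)
panel 0.83 [225. 120.] 2079 ((115.57691192626953, 224.38461303710938), (37.99696350097656, 56.57942581176758), 33.690067291259766)
panel 0.63 [288. 503.] 2201 ((504.75006103515625, 289.2500305175781), (57.982757568359375, 38.890869140625), 45.0)
block 0.89 [264. 280.] 329 ((277.5, 265.5), (13.0, 25.0), 90.0)
side [[471.34198966108664, 0.0, 326.0794177569676], [0.0, 471.34198966108664, 240.00830602498107], [0.0, 0.0, 1.0]] -0.08939205224338788 [[-0.6628, -0.7488, -0.0014, 0.302], [-0.54, 0.4792, -0.692, 0.3494], [0.5188, -0.4579, -0.7219, 0.7764], [0.0, 0.0, 0.0, 1.0]]
jig_board 0.8 [240. 318.] 12984 ((324.68756103515625, 235.536865234375), (104.84525299072266, 171.92465209960938), 52.30575942993164)
panel 0.69 [212. 351.] 1251 ((353.0000305175781, 212.00003051757812), (31.11269760131836, 46.66904830932617), 45.0)
panel 0.61 [334. 166.] 2138 ((165.0, 333.5), (55.0, 44.0), 90.0)
panel 0.48 [262. 487.] 157 ((485.0, 257.5), (21.0, 10.0), 90.0)
block 0.56 [266. 325.] 280 ((326.7809143066406, 267.4494323730469), (12.825974464416504, 23.743953704833984), 57.9946174621582)
block 0.42 [277. 215.] 478 ((219.15000915527344, 275.45001220703125), (33.203914642333984, 17.708755493164062), 71.56504821777344)
```

View pics/top0.png

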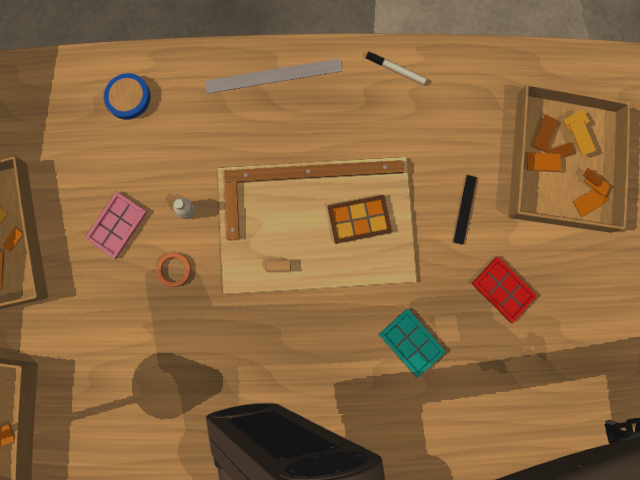

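View pics/side0.png

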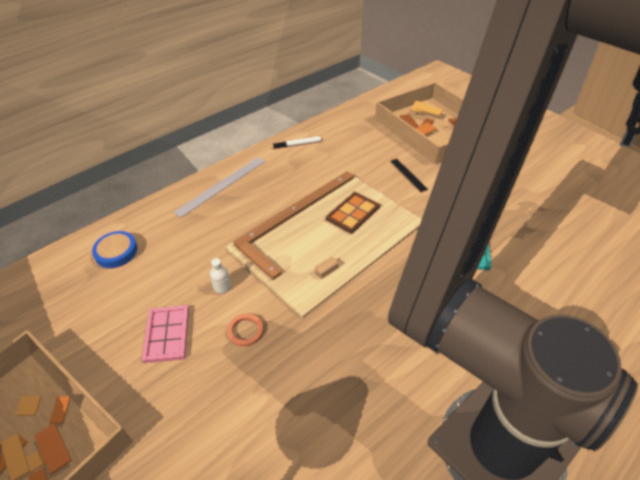

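The top view shows the amber panel at about (col 360, row 219), the keeper block at (278, 266) and the rail/stop corner near (237, 182). The pink, red and turquoise panels are decoys. The side view agrees.

```bash
cat > h.py <<'E'
import numpy as np, cv2
from station import arm
from scipy.optimize import least_squares
def to_plane(p,uv,z,view=None):
    V=np.array(p['view']) if view is None else view
    q=cv2.undistortPoints(np.float64(uv).reshape(-1,1,2),np.array(p['mtx']),np.array([p['k1'],0,0,0,0.]))[:,0]
    d=np.c_[q,np.ones(len(q))]@V[:3,:3]; c=-V[:3,:3].T@V[:3,3]
    return (c+d*((z-c[2])/d[:,2])[:,None])[:,:2]
def view_of(p,s):
    if 'view' in p: return np.array(p['view'])
    T=np.eye(4);T[:3,:3]=s['eef_rot'];T[:3,3]=s['tool_pos']
    return np.linalg.inv(T@np.array(p['tool_from_camera']))
def project(p,X,V):
    r=cv2.Rodrigues(V[:3,:3])[0]
    return cv2.projectPoints(np.float64(X).reshape(-1,1,3),r,V[:3,3],np.array(p['mtx']),np.array([p['k1'],0,0,0,0.]))[0][:,0]
def box(pose,hx,hy,z0,h,c=(0,0)):
    x,y,a=pose; R=np.array([[np.cos(a),-np.sin(a)],[np.sin(a),np.cos(a)]])
    P=np.array([[i*hx+c[0],j*hy+c[1]] for i in(-1,1) for j in(-1,1)])@R.T+[x,y]
    return np.r_[np.c_[P,np.full(4,z0)],np.c_[P,np.full(4,z0+h)]]
def fit(p,V,mask,x0,hx,hy,z0,h,c=(0,0)):
    """pose whose box outline best matches mask contour"""
    cn=max(cv2.findContours(mask.astype(np.uint8),cv2.RETR_EXTERNAL,cv2.CHAIN_APPROX_NONE)[0],key=cv2.contourArea)
    pts=cv2.convexHull(cn)[:,0].astype(float) 
    # densify hull
    n=np.roll(pts,-1,0); L=np.linalg.norm(n-pts,axis=1)
    pts=np.vstack([a+(b-a)*np.arange(0,1,2/max(l,2))[:,None] for a,b,l in zip(pts,n,L)])
    def f(q):
        hull=cv2.convexHull(project(p,box(q,hx,hy,z0,h,c),V).astype(np.float32))
        return [cv2.pointPolygonTest(hull,(float(u),float(v)),True)-0.5 for u,v in pts]
    r=least_squares(f,x0,loss='soft_l1',f_scale=1,x_scale=[.01,.01,.1],diff_step=1e-4)
    return r.x,np.sqrt(np.mean(np.square(f(r.x))))
E
python3 - <<'E'
from h import *
import pickle
for n in ['top','side']:
    p=pickle.load(open(n+'0.pkl','rb')); V=view_of(p,None)
    for t,(hx,hy,z0,h,c) in dict(jig_board=(.1325,.2,0,.012,(.0025,-.01)),panel=(.04,.06,.012,.014,(0,0)),block=(.012,.025,.012,.022,(0,0))).items():
        r=arm.silhouettes(p,t)[0]; m=r['region']
        x0=to_plane(p,[r['point'][::-1]],z0+h)[0]
        x,e=fit(p,V,m,[*x0,.04],hx,hy,z0,h,c); print(n,t,np.round(x,4),round(e,2))
    if n=='top':
        # rail inner faces: clicked top-edge / base pixels
        print('rail inner',to_plane(p,[[240,181],[404,174]],.026),'stop inner',to_plane(p,[[238,186],[240,238]],.026))
        for t in ['foil_roll','paint_bottle','fid']:
            print(t,[to_plane(p,[r['point'][::-1]],.01).round(3) for r in arm.silhouettes(p,t)[:1]])
E
```

```text
top jig_board [ 0.5675 -0.095   0.0369] 0.97
top panel [ 0.5782 -0.196   0.164 ] 0.38
top block [ 0.4853 -0.0254 -0.0077] 0.58
rail inner [[ 0.6614062   0.04974203]
 [ 0.66945568 -0.2913881 ]] stop inner [[0.65095996 0.05396493]
 [0.54260787 0.05077836]]
foil_roll [array([[0.494, 0.213]])]
paint_bottle [array([[0.609, 0.169]])]
fid [array([[ 0.59 , -0.415]])]
side jig_board [ 0.5662 -0.0949  0.0429] 1.01
side panel [ 0.577  -0.1953  0.1851] 0.5
side block [ 0.4839 -0.0267  0.0064] 0.9
```

Request:
{"op": "move_arm", "data": {
  "deltas": [
    [0.85,-0.7,-0.06,0,0,0.0386],
    [0.85,-0.7,-0.06,0,0,0.0386],
    [0.85,-0.7,-0.06,0,0,0.0386],
    [0.85,-0.7,-0.06,0,0,0.0386],
    [0.85,-0.7,-0.06,0,0,0.0386],
    [0.85,-0.7,-0.06,0,0,0.0386],
    [0.85,-0.7,-0.06,0,0,0.0386],
    [0.85,-0.7,-0.06,0,0,0.0386]
  ],
  "grip": -0.4
}}

```text
time: 1.52
tool_pos: [0.374, -0.3749, 0.2497]
eef_rot: [[0.999, 0.036, 0.001], [0.036, -0.999, -0.0], [0.001, 0.0, -1.0]]
contact_force: [1.1, -0.7, 0.4]
gripper_width: 0.7
gripper_force: 0.0
```

Request:
{"op": "move_arm", "data": {
  "deltas": [
    [0.44,-0.7,0,0,0,0],
    [0.44,-0.7,0,0,0,0],
    [0.44,-0.7,0,0,0,0],
    [0.44,-0.7,0,0,0,0],
    [0.44,-0.7,0,0,0,0],
    [0.44,-0.7,0,0,0,0],
    [0.44,-0.7,0,0,0,0],
    [0.44,-0.7,0,0,0,0]
  ]
}}

```text
time: 2.18
tool_pos: [0.4982, -0.1602, 0.2495]
eef_rot: [[0.999, 0.041, 0.0], [0.041, -0.999, -0.0], [0.0, 0.0, -1.0]]
contact_force: [0.2, -0.5, 0.3]
gripper_width: 0.702
gripper_force: 0.0
```

Run:
```python
from h import *
import pickle
s=arm.observe(); p=arm.get_image('wrist'); print(s['tool_pos'],np.round(p['tool_from_camera'],3).tolist(),p['k1'],p['mtx'][0][0])
cv2.imwrite('pics/w1.png',p['pixels'][:,:,::-1]); pickle.dump((p,s),open('w1.pkl','wb'))
V=view_of(p,s)
for t,(hx,hy,z0,h,x0) in dict(panel=(.04,.06,.012,.014,(.578,-.196,.16)),block=(.012,.025,.012,.022,(.485,-.026,0))).items():
    for r in arm.silhouettes(p,t):
        m=r['region']; print(t,r['conf'],r['point'],m.sum(),fit(p,V,m,x0,hx,hy,z0,h))
```

```text
[ 0.49818073 -0.16023074  0.24953783] [[-0.001, -0.955, -0.295, 0.075], [1.0, -0.001, 0.001, 0.0], [-0.002, -0.295, 0.955, -0.144], [0.0, 0.0, 0.0, 1.0]] -0.05956290290591041 403.45248062885923
panel 0.91 [333.2, 442.2] 1255 (array([ 0.32020202, -0.27134816, -2.45187202]), np.float64(6.142200067502542))
panel 0.86 [110.7, 358.0] 12963 (array([ 0.57752664, -0.19601476,  0.17404212]), np.float64(0.7076749002285313))
panel 0.83 [274.8, 615.7] 5674 (array([ 0.45264759, -0.49379259,  0.7681049 ]), np.float64(14.113731732735452))
block 0.72 [212.2, 170.1] 1679 (array([ 4.83856216e-01, -2.53127403e-02,  7.23738721e-08]), np.float64(0.5159288471637075))
```

View pics/w1.png

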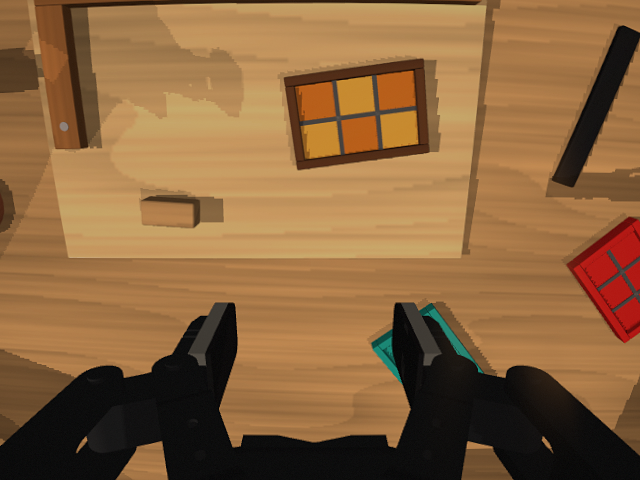

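The wrist view shows the panel at about (358, 112) and the block at (170, 211). The near board edge runs along row 258 (cols 68–463), the rail foot is at row ~4, and the stop's inner foot is around cols 75–88. The fingers are about 60 mm apart.

Run:
```python
from h import *
import pickle
p,s=pickle.load(open('w1.pkl','rb')); V=view_of(p,s)
near=to_plane(p,[[68,258],[463,258]],.012,V); right=to_plane(p,[[463,258],[487,8]],.012,V)
print(near,right)
d=near[0]-near[1]; print('yaw near',np.arctan2(-d[0],d[1])); d=right[1]-right[0]; print('yaw right',np.arctan2(d[1],d[0]))
print('rail foot',to_plane(p,[[110,5],[460,5]],.012,V)); print('stop', to_plane(p,[[66,10],[86,148]],.026,V),to_plane(p,[[88,149]],.012,V))
g=cv2.cvtColor(p['pixels'],cv2.COLOR_RGB2GRAY).astype(int)
for c in (120,250,380,460): print(c,g[0:12,c].tolist(), g[250:266,c].tolist())
print(g[100,64:100].tolist());print(g[130,70:100].tolist())
```

```text
[[ 0.42855802  0.0885634 ]
 [ 0.44456286 -0.31363467]] [[ 0.44456286 -0.31363467]
 [ 0.6727946  -0.30338078]]
yaw near 0.03977244968740539
yaw right 0.04489736846160999
rail foot [[ 0.6629736   0.02226816]
 [ 0.67355406 -0.27941766]]
stop [[0.65582312 0.0542584 ]
 [0.54100312 0.04798196]] [[0.53888407 0.05395168]]
120 [81, 61, 26, 27, 23, 49, 117, 135, 134, 132, 135, 135] [158, 158, 157, 158, 159, 161, 164, 167, 119, 113, 116, 121, 124, 123, 122, 123]
250 [34, 31, 33, 109, 167, 163, 161, 160, 161, 161, 161, 159] [160, 162, 163, 164, 165, 168, 168, 170, 135, 120, 124, 125, 126, 128, 132, 137]
380 [32, 32, 29, 133, 168, 166, 163, 163, 162, 160, 160, 159] [166, 166, 169, 170, 168, 165, 163, 163, 134, 125, 130, 131, 131, 133, 135, 134]
460 [71, 35, 31, 29, 67, 151, 169, 165, 165, 164, 163, 162] [169, 166, 164, 161, 158, 155, 154, 152, 129, 124, 128, 128, 125, 125, 124, 125]
[87, 87, 87, 88, 87, 87, 86, 86, 88, 66, 41, 35, 36, 36, 36, 35, 35, 45, 71, 79, 79, 78, 78, 79, 78, 79, 78, 79, 79, 78, 77, 77, 76, 94, 123, 130]
[87, 89, 88, 88, 87, 88, 89, 75, 43, 36, 36, 34, 36, 36, 35, 47, 71, 81, 81, 80, 81, 81, 81, 81, 81, 80, 81, 87, 105, 102]
```

Request:
{"op": "move_arm", "data": {
  "deltas": [
    [-0.023,0.128,0.3,0,0,0],
    [-0.023,0.128,0.6,0,0,0],
    [-0.023,0.128,0.7,0,0,0],
    [-0.023,0.128,0.75,0,0,0],
    [-0.023,0.128,0.77,0,0,0],
    [-0.023,0.128,0.788,0,0,0],
    [-0.023,0.128,0.788,0,0,0],
    [-0.023,0.128,0.788,0,0,0],
    [-0.023,0.128,0.788,0,0,0]
  ]
}}

```text
time: 3.08
tool_pos: [0.4915, -0.2022, 0.0131]
eef_rot: [[0.999, 0.034, -0.0], [0.034, -0.999, 0.0], [-0.0, -0.0, -1.0]]
contact_force: [-0.7, -0.4, 0.5]
gripper_width: 0.701
gripper_force: 0.0
```

Run:
```python
from h import *
for n in ['side']:
    p=arm.get_image(n); im=p['pixels'][:,:,::-1]; im=im[150:330,230:430]; cv2.imwrite(f'pics/{n}2.png',cv2.resize(im,None,fx=3,fy=3))
```

```text
(no output)
```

View pics/side2.png

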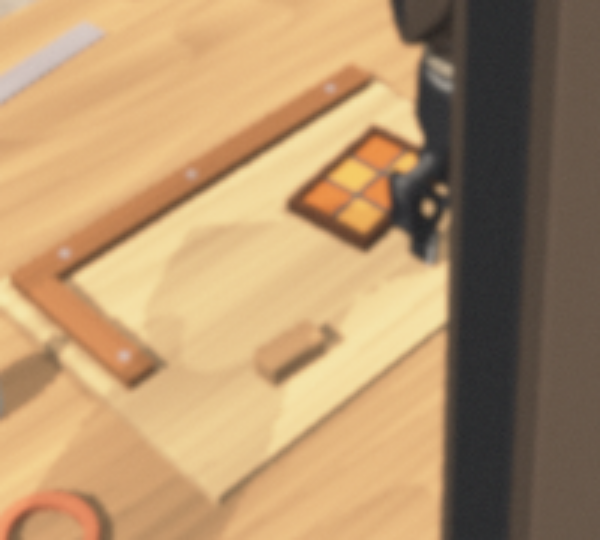

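Request:
{"op": "move_arm", "data": {
  "deltas": [
    [0.04,0,0,0,0,0],
    [0.07,0,0,0,0,0],
    [0.09,0,0,0,0,0],
    [0.11,0,0,0,0,0],
    [0.13,0,0,0,0,0],
    [0.15,0,0,0,0,0],
    [0.17,0,0,0,0,0],
    [0.19,0,0,0,0,0],
    [0.21,0,0,0,0,0],
    [0.23,0,0,0,0,0]
  ]
}}

```text
time: 3.97
tool_pos: [0.5614, -0.1983, 0.0126]
eef_rot: [[0.999, 0.036, 0.0], [0.036, -0.999, 0.0], [0.0, -0.0, -1.0]]
contact_force: [-2.5, 0.2, 0.4]
gripper_width: 0.697
gripper_force: 1.2
```

```bash
cat > look.py <<'E'
import sys
from h import *
B=np.array([.567,-.095]); a=.039; R=np.array([[np.cos(a),-np.sin(a)],[np.sin(a),np.cos(a)]])
s=arm.observe(); print('t',round(s['time'],2),'tcp world',np.round(s['tool_pos'],4),'board',np.round((np.array(s['tool_pos'])[:2]-B)@R,4),'yawrel',round(np.arctan2(s['eef_rot'][1][0],s['eef_rot'][0][0])-a,3),'F',np.round(s['contact_force'],1))
for n in sys.argv[2:]:
    s=arm.observe(); p=arm.get_image(n); V=view_of(p,s)
    cv2.imwrite(f'pics/{n}_{sys.argv[1]}.png',p['pixels'][:,:,::-1])
    for t,(hx,hy,z0,h) in dict(panel=(.04,.06,.012,.014),block=(.012,.025,.012,.022)).items():
        for r in arm.silhouettes(p,t):
            c=to_plane(p,[r['point'][::-1]],z0+h,V)[0]; b=(c-B)@R
            if abs(b[0])>.15 or abs(b[1])>.2: continue
            x,e=fit(p,V,r['region'],[*c,a],hx,hy,z0,h)
            print(n,t,round(r['conf'],2),'board',np.round((x[:2]-B)@R,4),'yawrel',round(x[2]-a,3),'err',round(e,2),r['region'].sum())
E
python3 look.py 3 top
```

```text
t 3.97 tcp world [ 0.5614 -0.1983  0.0126] board [-0.0096 -0.103 ] yawrel -0.003 F [-2.5  0.2  0.4]
top panel 0.8 board [ 0.0211 -0.0887] yawrel -1.535 err 3.88 357
```

Request:
{"op": "move_arm", "data": {
  "deltas": [
    [0.01,0,0,0,0,0],
    [0.02,0,0,0,0,0],
    [0.028,0,0,0,0,0],
    [0.035,0,0,0,0,0],
    [0.04,0,0,0,0,0],
    [0.045,0,0,0,0,0],
    [0.05,0,0,0,0,0],
    [0.053,0,0,0,0,0],
    [0.055,0,0,0,0,0],
    [0.055,0,0,0,0,0]
  ]
}}

```text
time: 4.95
tool_pos: [0.5774, -0.1978, 0.013]
eef_rot: [[0.999, 0.036, -0.0], [0.036, -0.999, -0.0], [-0.0, 0.0, -1.0]]
contact_force: [-5.1, -0.6, 3.4]
gripper_width: 0.697
gripper_force: 2.3
```

```bash
python3 look.py 4 wrist
```

```text
t 4.95 tcp world [ 0.5774 -0.1978  0.013 ] board [ 0.0064 -0.1031] yawrel -0.003 F [-5.1 -0.6  3.4]
wrist panel 0.75 board [ 0.0575 -0.1052] yawrel -0.003 err 2.03 87553
```

View pics/wrist_4.png

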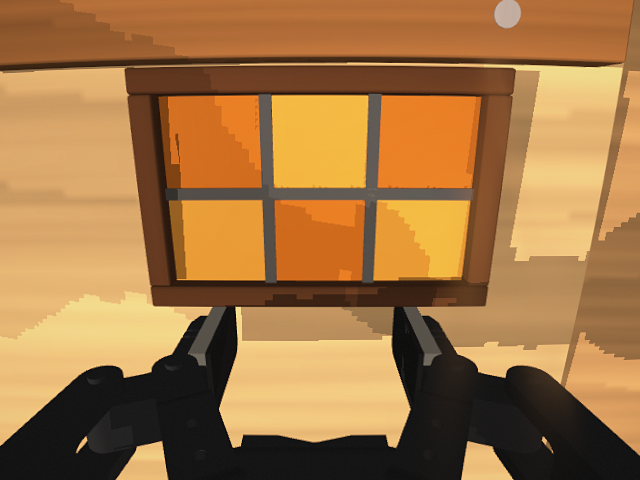

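The panel is almost flush. Its far edge is at row ~68, against the rail foot at row ~65, and it's parallel.

Request:
{"op": "move_arm", "data": {
  "deltas": [
    [0.003,0,0,0,0,0],
    [0.005,0,0,0,0,0],
    [0.007,0,0,0,0,0],
    [0.007,0,0,0,0,0]
  ]
}}

```text
time: 5.43
tool_pos: [0.5794, -0.1977, 0.013]
eef_rot: [[0.999, 0.036, -0.0], [0.036, -0.999, 0.0], [-0.0, -0.0, -1.0]]
contact_force: [-5.2, -0.4, 3.8]
gripper_width: 0.703
gripper_force: 2.4
```

Request:
{"op": "move_arm", "data": {
  "deltas": [
    [0.004,0,0,0,0,0],
    [0.006,0,0,0,0,0],
    [0.006,0,0,0,0,0]
  ]
}}

```text
time: 5.68
tool_pos: [0.5795, -0.1977, 0.013]
eef_rot: [[0.999, 0.037, -0.005], [0.037, -0.999, 0.001], [-0.005, -0.001, -1.0]]
contact_force: [-10.5, -0.7, 7.7]
gripper_width: 0.697
gripper_force: 5.2
```

Request:
{"op": "move_arm", "data": {
  "deltas": [
    [-0.04,0,0,0,0,0],
    [-0.04,0,-0.1,0,0,0],
    [0.0,0.1,-0.16,0,0,-0.25],
    [0.17,0.29,-0.16,0,0,-0.25],
    [0.17,0.29,-0.16,0,0,-0.25],
    [0.17,0.29,-0.16,0,0,-0.25],
    [0.17,0.29,-0.16,0,0,-0.25],
    [0.17,0.29,-0.16,0,0,-0.25],
    [0.17,0.29,-0.16,0,0,-0.25],
    [0.17,0.29,-0.16,0,0,-0.25]
  ],
  "grip": 0.3
}}

```text
time: 6.52
tool_pos: [0.6368, -0.2828, 0.0606]
eef_rot: [[0.505, 0.863, 0.004], [0.863, -0.505, -0.001], [0.001, 0.004, -1.0]]
contact_force: [-0.2, 0.1, -0.5]
gripper_width: 0.351
gripper_force: 0.0
```

```bash
python3 look.py 5 top
```

```text
t 6.52 tcp world [ 0.6368 -0.2828  0.0606] board [ 0.0624 -0.1904] yawrel 1.003 F [-0.2  0.1 -0.5]
top block 0.54 board [-0.0778  0.0729] yawrel -0.072 err 0.59 253
```

Request:
{"op": "move_arm", "data": {
  "deltas": [
    [-0.005,-0.008,0,0,0,-0.091],
    [-0.005,-0.008,0,0,0,-0.091],
    [-0.005,-0.008,0,0,0,-0.091],
    [-0.005,-0.008,0,0,0,-0.091],
    [-0.005,-0.008,0.05,0,0,-0.091],
    [-0.005,-0.008,0.1,0,0,-0.091],
    [-0.005,-0.008,0.13,0,0,-0.091],
    [-0.005,-0.008,0.148,0,0,-0.091],
    [-0.005,-0.008,0.148,0,0,-0.091],
    [-0.005,-0.008,0.148,0,0,-0.091]
  ]
}}

```text
time: 7.5
tool_pos: [0.6324, -0.2825, 0.0158]
eef_rot: [[-0.036, 0.999, -0.001], [0.999, 0.036, 0.001], [0.001, -0.001, -1.0]]
contact_force: [0.2, 0.2, 0.0]
gripper_width: 0.351
gripper_force: 0.0
```

```bash
python3 look.py 6 wrist
```

```text
t 7.5 tcp world [ 0.6324 -0.2825  0.0158] board [ 0.058 -0.19 ] yawrel 1.568 F [0.2 0.2 0. ]
wrist panel 0.79 board [ 0.0594 -0.1057] yawrel -0.004 err 37.91 66156
wrist panel 0.18 board [ 0.0421 -0.1402] yawrel -0.02 err 102.17 113813
```

View pics/wrist_6.png

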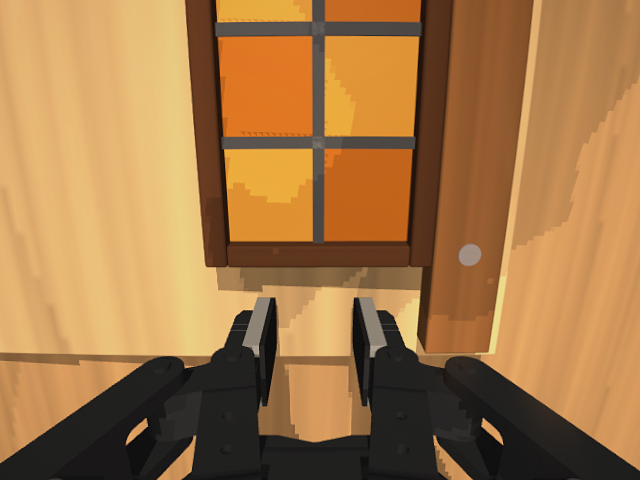

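The panel lies flush along the rail (cols ~425–445), and the fingers stand square behind its end (row ~265). Next I'll push it along the rail.

Request:
{"op": "move_arm", "data": {
  "deltas": [
    [0.02,0,0,0,0,0],
    [0.04,0,0,0,0,0],
    [0.06,0,0,0,0,0],
    [0.085,0,0,0,0,0],
    [0.11,0,0,0,0,0],
    [0.14,0,0,0,0,0],
    [0.17,0,0,0,0,0],
    [0.2,0,0,0,0,0],
    [0.23,0,0,0,0,0],
    [0.25,0,0,0,0,0]
  ]
}}

```text
time: 8.48
tool_pos: [0.6301, -0.2069, 0.0171]
eef_rot: [[-0.038, 0.999, 0.001], [0.999, 0.038, -0.001], [-0.001, 0.001, -1.0]]
contact_force: [-0.3, -5.0, 2.0]
gripper_width: 0.352
gripper_force: 2.2
```

Request:
{"op": "move_arm", "data": {
  "deltas": [
    [0.03,0,0,0,0,0],
    [0.06,0,0,0,0,0],
    [0.09,0,0,0,0,0],
    [0.12,0,0,0,0,0],
    [0.15,0,0,0,0,0],
    [0.18,0,0,0,0,0],
    [0.21,0,0,0,0,0],
    [0.24,0,0,0,0,0],
    [0.26,0,0,0,0,0],
    [0.27,0,0,0,0,0]
  ]
}}

```text
time: 9.32
tool_pos: [0.627, -0.1262, 0.017]
eef_rot: [[-0.038, 0.999, 0.001], [0.999, 0.038, -0.001], [-0.001, 0.001, -1.0]]
contact_force: [-0.1, -5.8, 3.0]
gripper_width: 0.348
gripper_force: 2.6
```

```bash
python3 look.py 7 wrist
```

```text
t 9.32 tcp world [ 0.627  -0.1262  0.017 ] board [ 0.0587 -0.0335] yawrel 1.57 F [-0.1 -5.8  3. ]
wrist panel 0.63 board [0.0593 0.0166] yawrel -0.001 err 17.51 73342
```

View pics/wrist_7.png

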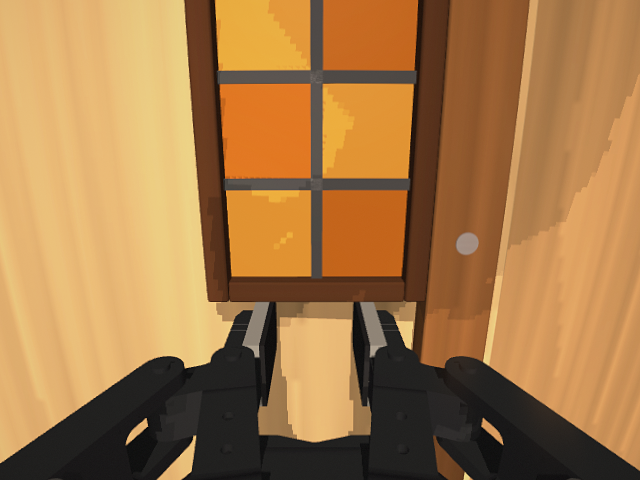

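The panel is still flush against the rail, and the fingertips are in contact with its end at row ~300.

Request:
{"op": "move_arm", "data": {
  "deltas": [
    [0.02,0,0,0,0,0],
    [0.04,0,0,0,0,0],
    [0.06,0,0,0,0,0],
    [0.08,0,0,0,0,0],
    [0.1,0,0,0,0,0],
    [0.12,0,0,0,0,0],
    [0.135,0,0,0,0,0],
    [0.145,0,0,0,0,0],
    [0.15,0,0,0,0,0],
    [0.155,0,0,0,0,0]
  ]
}}

```text
time: 10.3
tool_pos: [0.6246, -0.0799, 0.0161]
eef_rot: [[-0.037, 0.999, -0.001], [0.999, 0.037, 0.0], [0.0, -0.001, -1.0]]
contact_force: [0.2, -2.2, -1.1]
gripper_width: 0.348
gripper_force: 1.3
```

Request:
{"op": "move_arm", "data": {
  "deltas": [
    [0.004,0,0,0,0,0],
    [0.008,0,0,0,0,0],
    [0.012,0,0,0,0,0],
    [0.012,0,0,0,0,0]
  ]
}}

```text
time: 10.63
tool_pos: [0.6246, -0.0764, 0.0162]
eef_rot: [[-0.037, 0.999, -0.001], [0.999, 0.037, 0.001], [0.001, -0.001, -1.0]]
contact_force: [-0.8, -1.7, -1.3]
gripper_width: 0.35
gripper_force: 0.7
```

Request:
{"op": "move_arm", "data": {
  "deltas": [
    [0.003,0,0,0,0,0],
    [0.006,0,0,0,0,0],
    [0.008,0,0,0,0,0],
    [0.008,0,0,0,0,0]
  ]
}}

```text
time: 10.97
tool_pos: [0.6247, -0.0742, 0.0164]
eef_rot: [[-0.037, 0.999, -0.0], [0.999, 0.037, 0.0], [0.0, -0.0, -1.0]]
contact_force: [-1.0, -1.3, -1.0]
gripper_width: 0.352
gripper_force: 0.8
```

Request:
{"op": "move_arm", "data": {
  "deltas": [
    [0.003,0,0,0,0,0],
    [0.006,0,0,0,0,0],
    [0.006,0,0,0,0,0]
  ]
}}

```text
time: 11.22
tool_pos: [0.6248, -0.0738, 0.0166]
eef_rot: [[-0.038, 0.999, 0.0], [0.999, 0.038, -0.002], [-0.002, 0.0, -1.0]]
contact_force: [0.1, -5.9, -2.2]
gripper_width: 0.349
gripper_force: 2.9
```

Request:
{"op": "move_arm", "data": {
  "deltas": [
    [0.003,0,0,0,0,0],
    [0.006,0,0,0,0,0],
    [0.006,0,0,0,0,0]
  ]
}}

```text
time: 11.47
tool_pos: [0.6248, -0.0737, 0.0166]
eef_rot: [[-0.039, 0.999, 0.0], [0.999, 0.039, -0.005], [-0.005, 0.0, -1.0]]
contact_force: [-0.5, -10.7, -2.7]
gripper_width: 0.348
gripper_force: 5.2
```

```bash
python3 look.py 8 wrist top
```

```text
t 11.47 tcp world [ 0.6248 -0.0737  0.0166] board [0.0586 0.019 ] yawrel 1.571 F [ -0.5 -10.7  -2.7]
wrist panel 0.64 board [0.0592 0.0881] yawrel -0.0 err 27.69 74263
top panel 0.73 board [0.0702 0.1834] yawrel -0.223 err 6.01 513
```

View pics/wrist_8.png

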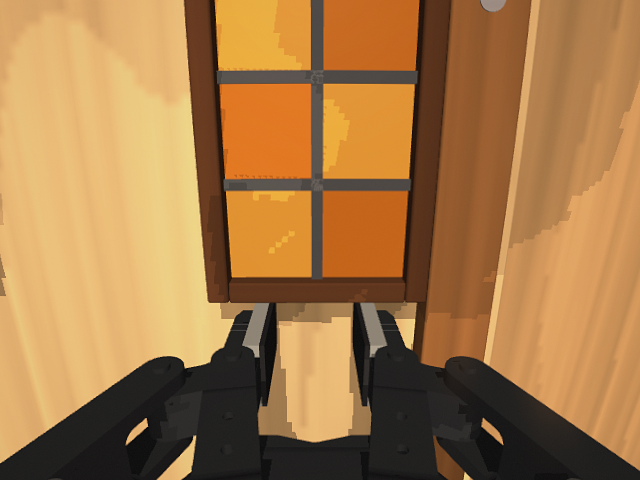

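The panel is now against the end stop too: contact force builds with no motion at TCP y ≈ 19 mm, where seated was predicted at 18.5. It's still flush along the rail. Next I'll go round behind the block.

Request:
{"op": "move_arm", "data": {
  "deltas": [
    [-0.04,0,0,0,0,0],
    [-0.05,0,0,0,0,0],
    [-0.05,0,-0.12,0,0,0],
    [-0.05,0,-0.2,0,0,0.02],
    [0.18,-0.575,-0.2,0,0,0.25],
    [0.18,-0.575,-0.2,0,0,0.25],
    [0.18,-0.575,-0.2,0,0,0.25],
    [0.18,-0.575,-0.2,0,0,0.25],
    [0.18,-0.575,-0.2,0,0,0.25],
    [0.18,-0.575,-0.2,0,0,0.25]
  ],
  "grip": 0.65
}}

```text
time: 12.6
tool_pos: [0.4457, -0.0207, 0.0754]
eef_rot: [[0.747, 0.665, -0.004], [0.665, -0.747, 0.003], [-0.001, -0.005, -1.0]]
contact_force: [0.2, -0.2, -0.1]
gripper_width: 0.177
gripper_force: 0.0
```

```bash
python3 look.py 9 top
```

```text
t 12.6 tcp world [ 0.4457 -0.0207  0.0754] board [-0.1183  0.0789] yawrel 0.688 F [ 0.2 -0.2 -0.1]
top panel 0.77 board [0.0597 0.0899] yawrel 0.002 err 0.39 2253
```

Request:
{"op": "move_arm", "data": {
  "deltas": [
    [-0.007,0.019,0,0,0,0.1105],
    [-0.007,0.019,0,0,0,0.1105],
    [-0.007,0.019,0,0,0,0.1105],
    [-0.007,0.019,0,0,0,0.1105],
    [-0.007,0.019,0,0,0,0.1105],
    [-0.007,0.019,0,0,0,0.1105],
    [-0.007,0.019,0,0,0,0.1105]
  ]
}}

```text
time: 13.33
tool_pos: [0.4538, -0.0292, 0.077]
eef_rot: [[0.999, 0.04, 0.001], [0.04, -0.999, 0.0], [0.001, -0.0, -1.0]]
contact_force: [0.1, -0.5, 0.5]
gripper_width: 0.173
gripper_force: 0.0
```

```bash
python3 look.py 10 wrist
```

```text
t 13.33 tcp world [ 0.4538 -0.0292  0.077 ] board [-0.1105  0.0702] yawrel 0.001 F [ 0.1 -0.5  0.5]
wrist block 0.78 board [-0.0801  0.0725] yawrel -0.066 err 0.62 5710
```

View pics/wrist_10.png

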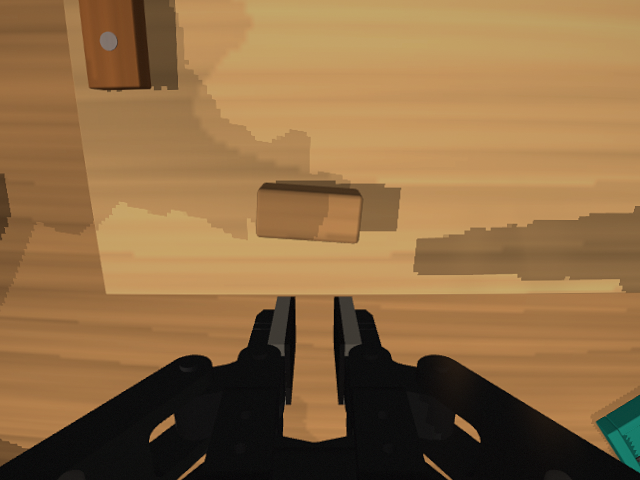

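The block sits ahead of the fingers (centre about col 310, row 213), nearly square. I'll lower behind it and push.

Request:
{"op": "move_arm", "data": {
  "deltas": [
    [-0.015,-0.008,0.05,0,0,0],
    [-0.015,-0.008,0.12,0,0,0],
    [-0.015,-0.008,0.17,0,0,0],
    [-0.015,-0.008,0.196,0,0,0],
    [-0.015,-0.008,0.196,0,0,0],
    [-0.015,-0.008,0.196,0,0,0]
  ]
}}

```text
time: 13.98
tool_pos: [0.4481, -0.0267, 0.0178]
eef_rot: [[0.999, 0.04, -0.0], [0.04, -0.999, 0.0], [-0.0, -0.0, -1.0]]
contact_force: [-0.5, -0.4, 0.2]
gripper_width: 0.177
gripper_force: 0.0
```

Request:
{"op": "move_arm", "data": {
  "deltas": [
    [0.01,0,0,0,0,0],
    [0.02,0,0,0,0,0],
    [0.035,0,0,0,0,0],
    [0.055,0,0,0,0,0],
    [0.075,0,0,0,0,0],
    [0.095,0,0,0,0,0],
    [0.115,0,0,0,0,0],
    [0.13,0,0,0,0,0],
    [0.14,0,0,0,0,0],
    [0.15,0,0,0,0,0]
  ]
}}

```text
time: 14.82
tool_pos: [0.4932, -0.0249, 0.0176]
eef_rot: [[0.999, 0.039, -0.001], [0.039, -0.999, 0.0], [-0.001, -0.0, -1.0]]
contact_force: [-0.4, 0.4, 0.8]
gripper_width: 0.174
gripper_force: 0.6
```

```bash
python3 look.py 11 wrist
```

```text
t 14.82 tcp world [ 0.4932 -0.0249  0.0176] board [-0.071  0.073] yawrel -0.0 F [-0.4  0.4  0.8]
wrist panel 0.66 board [-0.0001  0.0899] yawrel -0.011 err 40.28 28164
wrist block 0.77 board [-0.0484  0.0735] yawrel 0.001 err 0.81 11666
```

Request:
{"op": "move_arm", "data": {
  "deltas": [
    [0.02,0,0,0,0,0],
    [0.04,0,0,0,0,0],
    [0.06,0,0,0,0,0],
    [0.08,0,0,0,0,0],
    [0.1,0,0,0,0,0],
    [0.12,0,0,0,0,0],
    [0.14,0,0,0,0,0],
    [0.155,0,0,0,0,0],
    [0.165,0,0,0,0,0],
    [0.17,0,0,0,0,0]
  ]
}}

```text
time: 15.8
tool_pos: [0.5444, -0.0229, 0.0177]
eef_rot: [[0.999, 0.039, 0.0], [0.039, -0.999, -0.0], [0.0, 0.0, -1.0]]
contact_force: [-1.9, -0.1, 2.3]
gripper_width: 0.179
gripper_force: 0.6
```

Request:
{"op": "move_arm", "data": {
  "deltas": [
    [0.004,0,0,0,0,0],
    [0.008,0,0,0,0,0],
    [0.011,0,0,0,0,0],
    [0.013,0,0,0,0,0],
    [0.013,0,0,0,0,0]
  ]
}}

```text
time: 16.22
tool_pos: [0.5478, -0.0228, 0.0177]
eef_rot: [[0.999, 0.039, 0.0], [0.039, -0.999, 0.0], [0.0, -0.0, -1.0]]
contact_force: [-0.9, -0.8, -0.5]
gripper_width: 0.178
gripper_force: 0.0
```

Request:
{"op": "move_arm", "data": {
  "deltas": [
    [0.003,0,0,0,0,0],
    [0.006,0,0,0,0,0],
    [0.006,0,0,0,0,0]
  ]
}}

```text
time: 16.47
tool_pos: [0.5486, -0.0227, 0.0176]
eef_rot: [[0.999, 0.039, -0.003], [0.039, -0.999, 0.0], [-0.003, -0.0, -1.0]]
contact_force: [-4.1, -0.4, 3.8]
gripper_width: 0.174
gripper_force: 2.4
```

Request:
{"op": "move_arm", "data": {
  "deltas": [
    [0.003,0,0,0,0,0],
    [0.006,0,0,0,0,0],
    [0.006,0,0,0,0,0]
  ]
}}

```text
time: 16.72
tool_pos: [0.5486, -0.0227, 0.0175]
eef_rot: [[0.999, 0.04, -0.008], [0.04, -0.999, 0.0], [-0.008, -0.001, -1.0]]
contact_force: [-10.4, -0.7, 7.7]
gripper_width: 0.177
gripper_force: 5.1
```

```bash
python3 look.py 12 wrist
```

```text
t 16.72 tcp world [ 0.5486 -0.0227  0.0175] board [-0.0156  0.073 ] yawrel 0.001 F [-10.4  -0.7   7.7]
wrist panel 0.88 board [0.0556 0.0896] yawrel -0.008 err 5.04 87654
wrist block 0.6 board [0.006  0.0734] yawrel -0.062 err 4.83 10153
```

View pics/wrist_12.png

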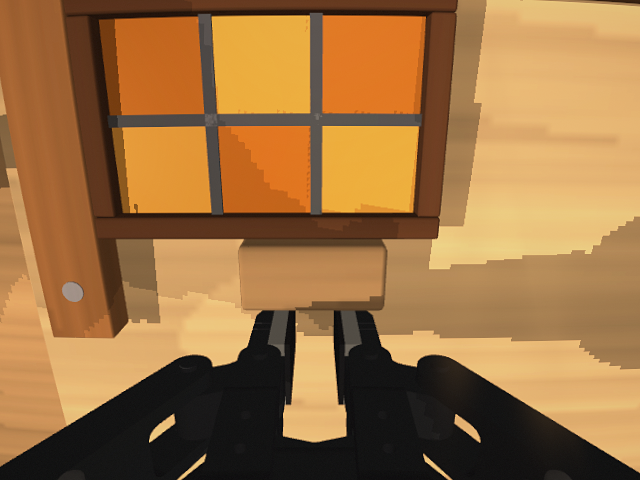

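The block is square and flush against the panel's near side (row ~240), and force built up with no motion. I'll retreat straight back, then up.

Request:
{"op": "move_arm", "data": {
  "deltas": [
    [-0.02,0,0,0,0,0],
    [-0.06,0,0,0,0,0],
    [-0.15,0,0,0,0,0],
    [-0.15,0,-0.2,0,0,0],
    [-0.15,0.1,-0.4,0,0,0],
    [-0.15,0.3,-0.6,0,0,0],
    [-0.15,0.5,-0.7,0,0,0],
    [-0.15,0.7,-0.7,0,0,0],
    [-0.15,0.8,-0.7,0,0,0],
    [-0.15,0.8,-0.7,0,0,0]
  ]
}}

```text
time: 17.7
tool_pos: [0.5144, -0.2126, 0.2093]
eef_rot: [[0.999, 0.039, 0.004], [0.039, -0.999, -0.002], [0.004, 0.002, -1.0]]
contact_force: [1.1, -0.4, 0.2]
gripper_width: 0.171
gripper_force: 0.0
```

```bash
python3 look.py 13 top
```

```text
t 17.7 tcp world [ 0.5144 -0.2126  0.2093] board [-0.0572 -0.1155] yawrel 0.0 F [ 1.1 -0.4  0.2]
top panel 0.65 board [0.0598 0.0899] yawrel 0.001 err 0.39 2227
top block 0.51 board [0.009  0.0729] yawrel 0.041 err 0.38 282
```

View pics/top_13.png

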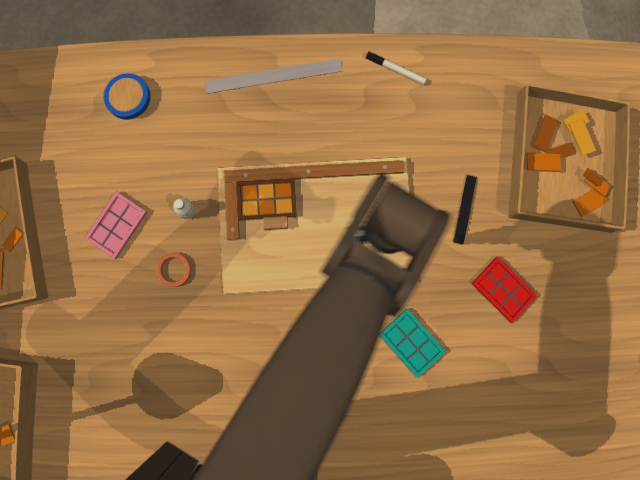

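The panel sits in the corner (centre about col 266, row 199), with the block against its side at (276, 223). The bystanders haven't moved and the hand is clear, so I'll hand it in.

```bash
python3 -c "from station import arm; print(arm.finish_job())"
```

```text
the job is handed in; nothing more can be done
None
```

The panel is seated flush against the rail and end stop, the keeper block is pushed up against its free long side, the bystanders were left in place, the hand is clear, and the job was handed in at about 18 s; the verdict was not shown.

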